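# Set up the tape-roll stand by feel

## Robot

A 6-joint arm with a two-finger parallel gripper is mounted at the origin on the work surface. World frame = base frame: x ahead of the robot, y to its left, z up, the work surface at z = 0. Lengths are in m, angles in rad, forces in N, time in s.
With the tool pointing down it reaches from about 0.25 to 0.775 m from the base axis. Payload 8.9 kg.
Tool frame: the origin (TCP) lies midway between the tips of the shut fingers; the grasp point (between the pads) lies 19 mm behind it; z points along the fingers, y is the line along which they close (so a half turn about z gives the same grasp; the last joint's range is limited). The gripper opens to 85 mm and grips with 20 to 120 N. Pads are 22 mm wide; open, the fingers measure 114 mm over their backs; the gripper's body (76 mm by 85 mm) begins 54 mm behind the grasp point. The pads swing forward as they close: fully open they stand 13 mm farther back than shut.
Start: joints at [1.151, 0.291, -0.153, 1.127, 0, 1.431], TCP at [0.145, 0.504, 0.231] pointing down, gripper open.
Joint ranges: [-2.52, 2.52], [-0.91, 1.74], [-1.3, 1.37], [-1.96, 2.02], [-1.52, 1.47], [-3.14, 3.14]. Speed limits (rad/s): [2.22, 2.22, 2.79, 3.14, 3.14, 3.14].

## Interface

Orientations are given as a rotation vector (axis times angle).
In Python, from station import env gives the robot as it stands.
- The arm moves only by the tool step_arm, never from a script. Its argument "steps" is a list of rows, each a list of 5 numbers: the shift along the tool's x, y, z in cm, then the turn about the tool's z in rad, then the closure, from 0 (fully open) to 1 (shut). A call has 1 to 20 rows; each row is the pose to reach, as a shift and turn from the pose commanded when the call began, along the tool's axes at that moment; what a row does not reach only later rows make up. A row lasts 1/8 s, in which the tool goes at most 62.5 mm and 10.7 degrees, less where a joint would pass 70% of its speed; a pose out of reach is approached as far as the arm can. A call with a gripper value outside its range is refused whole. The fingers move at their own pace and stop on an object; "grip_force" is the grip in N (left out, the last holds). Time passes only in rows, so rows that repeat a pose let the fingers close. It gives the time, the measured TCP pose, the force, the opening and the grip force at its end, in the units of the state.
- env.sense(): the state, without advancing time (a new reading comes with each control period).
- env.read_camera(name): name is "scene" or "top"; returns the picture (400x640x3 uint8, blue, green, red); there is no depth.
- env.calibration(name): a dict with "intrinsics" (3x3 intrinsics, pixels), "R" (3x3) and "t" (3): a world point X has camera coordinates R X + t. Camera axes: x right, y down, z forward; pixel columns grow to the right and rows downward; lengths in m; the calibration is good to about 2 mm. A picture is of the moment at which its call begins. calibration takes no time and is no camera call.
- env.hand_in(): hands the job in; it is judged then, once.
Trained networks look in the newest picture that a camera, given by its name, has taken for a name from the list of things; names that differ only in an ending like _2 or _b are one class to them, and where a whole thing is asked for, a point or a joint stands for the part that bears it (a point fixed in the world has none). Each returns a list of dicts, best first, with "confidence" (0 to 1); they miss things now and then, are a little off and sometimes report something else, mostly with a low value. They report only what shows in the picture. A call takes as long as a camera call.
- env.find_in(label, camera): "centre" ([column, row] in pixels, amid what is visible of it).
The state is a dict: "t": time; "qpos": joint angles; "qd": joint speeds; "joint_efforts": joint torques, N m; "eef_pos": TCP position; "ee_rot": TCP orientation; "contact_force": force on the tool from outside, world axes, zero at the start; "ft_torque": the same for the moment, N m; "grip_width": finger opening in m; "grasp_force": force on a finger pad.
Only numpy, scipy, OpenCV 4.12 (cv2) and the standard library are available. Lean on these libraries where they do the work, as an engineer would, in place of code of your own. Each camera call takes 0.05 s, during which the arm holds its last target. There are 200 camera calls.

## Task

Take the orange-headed post out of its wooden block and, feeling gently over the black pad inside the grey stand's opening for the hole you cannot see, seat the post fully home in it. Then put the blue tape roll over the post so that it rests flat on the stand, setting it down gently, not dropping it. Do not press or lever the post hard against the stand, and leave the fruit and the other things on the table where they are.

Things in the scene. Friction and masses are not known exactly. Their poses are not given: they have to be found in the camera images.
- stand: Roll stand fixed to the table: grey square housing 120 x 120 mm, 52 mm high, origin at the centre of its underside, z up. One round opening in its flat top, over a shadowed interior with a black socket pad. The pad has one blind round hole, 16 mm across, 22 mm deep, black in black and not measured: find it by feel.
- opening (a point): Centre of the stand's round opening, 40 mm across, at the level of the top face (52 mm above the table). A post's foot can move about 12 mm from this centre before its shank meets the opening's edge.
- pad_level (a point): Point on the opening's axis at the flat top of the black pad: 14 mm below the top face, 38 mm above the table (hole bottom 16 mm above the table). The hole's centre lies up to 6.5 mm from this point in each of the stand's x and y (9.2 mm diagonally). The pad holds still sideways but is sprung downward: gives from about 2 N, 1.4 mm per further newton, hard stop at 8 mm, about 8 N.
- post: Post, 84 mm long, 60 g: steel shank 14 mm across, 56 mm long, foot chamfered 1 mm; above it an orange round head to grip, 18 mm across, 28 mm tall (56 to 84 mm above the foot). Origin at the centre of the foot, z towards the head. It starts upright, loose in the wooden block. Seated fully home in the stand it sticks out 48 mm above the top face.
- post_tip (a point): Centre of the post's foot (the post's origin)
- block: Wooden parking block fixed to the table, 64 x 64 x 26 mm, origin at the centre of its underside; the post stands in its central hole, 16.5 mm across and 16 mm deep (hole bottom 10 mm above the table)
- roll: Blue roll of paper tape, stiff ring 60 mm across, bore 34 mm, 42 mm tall, about 120 g, standing on end on the table. Origin at the centre of its underside, z along the bore
- bowl: Bystander: white bowl, 170 mm across, 60 mm high, a peeled persimmon in it; origin at the centre of its underside
- fruit_bowl: Bystander: peeled yellow persimmon in the bowl, 72 mm across, 55 mm high; origin at the centre of its underside
- fruit_far: Bystander: orange persimmon on the far side of the table, 72 mm across, 55 mm high; origin at the centre of its underside
- fruit_near: Bystander: orange persimmon near the robot, 72 mm across, 55 mm high; origin at the centre of its underside
- peeler: Bystander: white Y-shaped peeler lying flat, 140 mm long; origin at the centre of its underside
- mug: Bystander: blue mug, 76 mm across, 85 mm high; origin at the centre of its underside
- sanitiser: Bystander: clear hand-sanitiser bottle with a green label, 60 mm across, 170 mm high; origin at the centre of its underside
- glove_box: Bystander: pale blue box of disposable gloves, 120 x 230 x 75 mm, 1.2 kg; origin at the centre of its underside

How it is judged:
On the way, in this order (a step that is already met when the one before it is completed fails the run):
1. the post is seated fully home in the hidden hole (z of post_tip in the frame of stand below 0.02 m and horizontal distance between post_tip and opening below 0.016 m and angle between post's own z axis and vertical below 0.15 rad), for 0.2 s.
2. the roll is over the post and flat on the stand (z of roll in the frame of stand between 0.048 and 0.056 m and horizontal distance between roll and post below 0.014 m and angle between roll's own z axis and vertical below 0.1 rad), for 0.2 s.
At the end, for the whole second after the job is handed in: Post in the hole: foot under 20 mm above the stand's underside, within 16 mm of the opening's centre, tilt under 0.15 rad. Roll around it: centres within 14 mm, underside 48 to 56 mm above the stand's underside, tilt under 0.1 rad. Both released and at rest (all of step 1 and all of step 2 and linear speed of each of post, roll below 0.05 m/s); the robot touches nothing.
It fails at once if the post pressed or levered against the stand with more than 30 N (contact force between post and stand above 30 N).
It fails at once if the roll let fall onto the stand (faster than 0.3 m/s within 10 mm of its top face, over the post) (z of roll in the frame of stand between 0.04 and 0.062 m and horizontal distance between roll and post below 0.03 m and linear speed of roll above 0.3 m/s).
It fails at once if a bystander moved more than 30 mm (distance of any of bowl, fruit_bowl, fruit_far, fruit_near, peeler, mug, sanitiser, glove_box from where it was at the start of the episode above 0.03 m).
It also fails if it takes over 72 s, if anything falls off the work surface, if the arm or the gripper's body presses on something with over 40 N, if the wrist force passes 120 N, or if a joint passes its speed limit or range.

## Working session

There is one attempt and no reset: what is moved stays moved. The work goes in short steps, Python scripts to look and compute and a tool call to move; the robot and the scene stay as the last step left them, time stands still between calls to the robot, and variables do not carry over. Pictures are saved under pics/ and viewed, at most 10 in all, crops included, and the job is handed in when it is done.

Besides the shell and the picture viewer there is one more tool, called by a JSON object that holds its "op" and its "data", one argument or row to a line. step_arm: Moves the arm, as the interface text tells. Its arguments: {"type":"object","properties":{"steps":{"type":"array","items":{"type":"array","items":{"type":"number"}}},"grip_force":{"type":"number"}},"required":["steps"]}

```bash
mkdir -p pics; cat > h.py <<'E'
from station import env
import numpy as np, cv2
from scipy.spatial.transform import Rotation as Rn
def ray(cam,px):
    c=env.calibration(cam);K=np.array(c["intrinsics"]);R=np.array(c["R"]);t=np.array(c["t"])
    d=R.T@np.linalg.inv(K)@np.array([px[0],px[1],1.]);return -R.T@t,d
def atz(cam,px,z):
    o,d=ray(cam,px);return o+d*(z-o[2])/d[2]
def proj(cam,X):
    c=env.calibration(cam);p=np.array(c["intrinsics"])@(np.array(c["R"])@np.array(X)+np.array(c["t"]));return p[:2]/p[2]
E
python3 - <<'E'
from h import *
for c in("scene","top"):
    im=env.read_camera(c);cv2.imwrite(f"pics/{c}0.png",im)
    print(c,"cam pos",ray(c,(320,200))[0].round(3))
    for l,z in(("stand",.052),("opening",.052),("post",.06),("block",.026),("roll",.042),("bowl",.03),("mug",.08),("sanitiser",.1),("glove_box",.07),("fruit_near",.03),("fruit_far",.03),("peeler",.01)):
        r=env.find_in(l,c)[:2]
        print(l,[(np.round(q["centre"],1).tolist(),round(q["confidence"],2),atz(c,q["centre"],z).round(3).tolist()) for q in r])
s=env.sense();print(s["t"],s["eef_pos"],s["ee_rot"],Rn.from_rotvec(s["ee_rot"]).as_matrix().round(3))
E
```

```text
scene cam pos [0.923 0.469 1.071]
stand [([326.2, 217.4], 0.82, [0.626, -0.006, 0.052])]
opening [([325.6, 216.3], 0.97, [0.625, -0.01, 0.052]), ([336.3, 147.1], 0.73, [0.462, -0.201, 0.052])]
post [([336.5, 132.8], 0.57, [0.433, -0.243, 0.06])]
block [([333.7, 149.1], 0.87, [0.462, -0.215, 0.026])]
roll [([407.8, 257.4], 0.84, [0.506, 0.213, 0.042])]
bowl [([365.6, 310.8], 0.57, [0.683, 0.266, 0.03])]
mug [([264.8, 138.7], 0.61, [0.642, -0.331, 0.08]), ([328.5, 215.3], 0.29, [0.625, 0.005, 0.08])]
sanitiser [([454.2, 341.4], 0.65, [0.571, 0.447, 0.1])]
glove_box [([308.3, 85.8], 0.69, [0.403, -0.463, 0.07]), ([242.4, 198.9], 0.51, [0.799, -0.18, 0.07])]
fruit_near [([386.7, 200.0], 0.91, [0.438, 0.032, 0.03]), ([340.7, 135.2], 0.32, [0.413, -0.248, 0.03])]
fruit_far [([274.7, 250.4], 0.6, [0.795, -0.007, 0.03])]
peeler [([239.4, 197.2], 0.71, [0.796, -0.229, 0.01])]
top cam pos [ 0.436 -0.018  1.583]
stand [([312.3, 193.8], 0.94, [0.61, -0.01, 0.052])]
opening [([311.8, 194.5], 0.75, [0.607, -0.008, 0.052])]
post [([385.4, 250.8], 0.56, [0.43, -0.232, 0.06])]
block [([221.2, 164.7], 0.62, [0.709, 0.279, 0.026]), ([383.4, 250.8], 0.56, [0.43, -0.231, 0.026])]
roll [([240.0, 231.1], 0.66, [0.496, 0.216, 0.042])]
bowl [([209.3, 159.8], 0.86, [0.724, 0.316, 0.03])]
mug [([420.9, 187.3], 0.98, [0.623, -0.344, 0.08])]
sanitiser [([165.1, 210.6], 0.84, [0.558, 0.431, 0.1])]
glove_box [([472.7, 263.4], 0.63, [0.389, -0.496, 0.07])]
fruit_near [([300.0, 251.1], 0.75, [0.433, 0.03, 0.03])]
fruit_far [([313.0, 137.5], 0.75, [0.794, -0.014, 0.03])]
peeler [([377.1, 135.6], 0.75, [0.803, -0.222, 0.01]), ([165.4, 207.2], 0.3, [0.576, 0.458, 0.01])]
1.3 [0.14548046 0.50443867 0.23128767] [-4.39644997e-01 -3.11067371e+00  4.50456674e-05] [[-0.961  0.277 -0.   ]
 [ 0.277  0.961 -0.   ]
 [ 0.    -0.    -1.   ]]
```

```bash
python3 - <<'E'
from h import *
a=cv2.imread("pics/scene0.png");b=cv2.imread("pics/top0.png")
def c(im,x,y,w,h,s=5): return cv2.resize(im[y:y+h,x:x+w],None,fx=s,fy=s,interpolation=cv2.INTER_CUBIC)
A=np.hstack([c(a,290,175,80,60),c(a,300,105,80,60)])
B=np.hstack([c(b,275,165,80,60),c(b,345,220,80,60)])
cv2.imwrite("pics/crop0.png",np.vstack([A,B]))
A=np.hstack([c(a,370,220,80,60),c(b,200,200,80,60)])
cv2.imwrite("pics/crop1.png",np.vstack([A,cv2.resize(b[60:,20:],(440,300)).repeat(1,1) if 0 else np.zeros((0,800,3),np.uint8)]))
E
```

```text
(no output)
```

View pics/crop0.png

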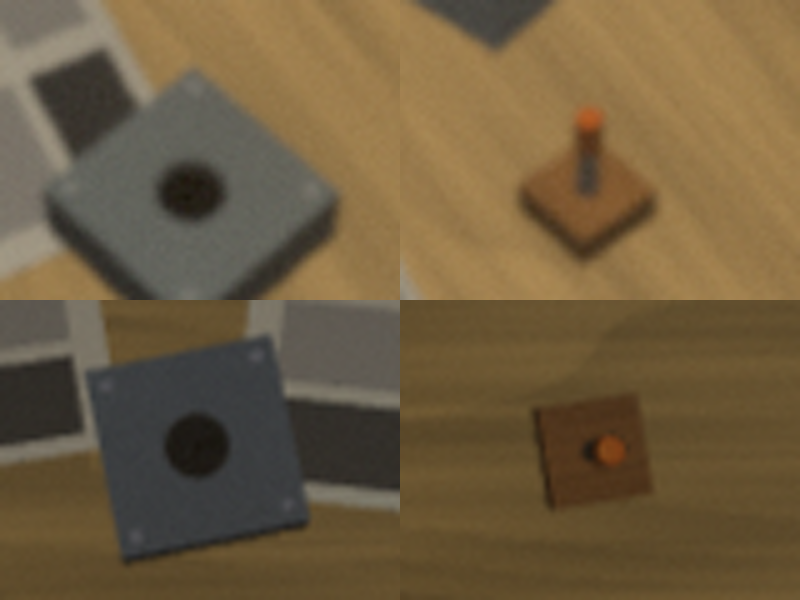

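View pics/crop1.png

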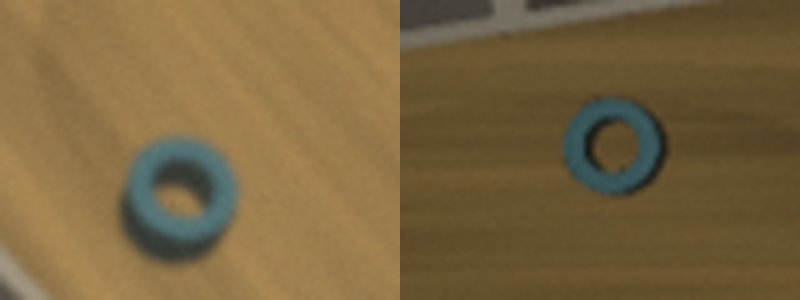

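View pics/scene0.png

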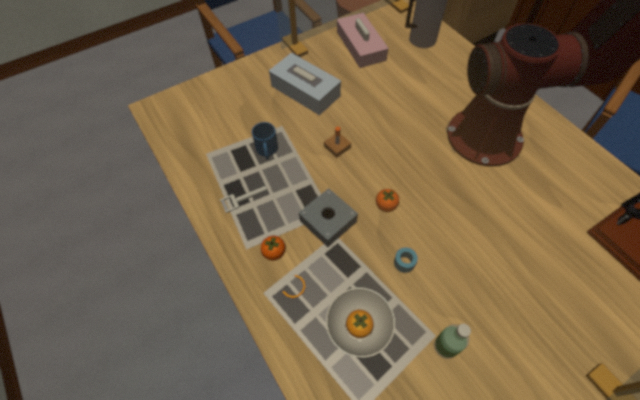

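```bash
cat >> h.py <<'E'
def tri(p1,p2):
    (o1,d1),(o2,d2)=ray("scene",p1),ray("top",p2)
    A=np.stack([d1,-d2],1);s=np.linalg.lstsq(A,o2-o1,rcond=None)[0]
    a,b=o1+d1*s[0],o2+d2*s[1];return (a+b)/2,a-b
def blob(im,f,x,y,r,s=6):
    x0,y0=int(x-r),int(y-r);c=cv2.resize(im[y0:y0+2*r,x0:x0+2*r],None,fx=s,fy=s,interpolation=cv2.INTER_CUBIC).astype(float)
    m=f(c).astype(np.uint8);n,l,st,ce=cv2.connectedComponentsWithStats(m)
    i=1+np.argmax(st[1:,4]);b=st[i]
    g=lambda u,v:np.array([x0+(u+.5)/s-.5,y0+(v+.5)/s-.5])
    return g(*ce[i]),g(b[0]+(b[2]-1)/2,b[1]+(b[3]-1)/2),st[i,2:4]/s
E
python3 - <<'E'
from h import *
im={k:cv2.imread(f"pics/{k}0.png") for k in("scene","top")}
hsv=lambda c:cv2.cvtColor(np.clip(c,0,255).astype(np.uint8),cv2.COLOR_BGR2HSV)
hole=lambda c:c.max(2)<50
org=lambda c:(c[...,2]>110+0*c[...,0])&(c[...,2]>2.2*c[...,1])
blue=lambda c:(c[...,0]>c[...,2]*1.25)
for nm,f,ps,pt,z,r in(("open",hole,(327,213),(314,193),.052,10),("head",org,(337.5,129),(386.5,250),.094,10),("roll",blue,(406,258),(242,229),.042,16)):
    for k,p in(("scene",ps),("top",pt)):
        try:
            c,b,w=blob(im[k],f,*p,r);print(nm,k,c.round(2),b.round(2),w,atz(k,c,z).round(4),atz(k,b,z).round(4))
        except Exception as e:print(nm,k,e)
print([ (n,atz("scene",p,z).round(4),atz("top",q,z).round(4)) for n,p,q,z in(("open",(327.6,212.8),(314.0,193.6),.052),("head",(337.4,128.2),(386.8,249.8),.094),("roll",(405.8,257),(242.4,228.8),.042))])
# stand corners top face, top view
for p in((88,373),(270,338),(307,523),(124,560)):print(atz("top",(275+p[0]/5-.4,165+(p[1]-300)/5-.4),.052).round(4))
E
```

```text
open scene [327.65 213.14] [327.67 213.25] [11.66666667  9.83333333] [ 0.6149 -0.0157  0.052 ] [ 0.6151 -0.0154  0.052 ]
open top [313.92 193.71] [313.83 193.67] [13.33333333 13.66666667] [ 0.6098 -0.0149  0.052 ] [ 0.6099 -0.0147  0.052 ]
head scene attempt to get argmax of an empty sequence
head top attempt to get argmax of an empty sequence
roll scene [405.69 258.03] [405.83 257.92] [20.         19.16666667] [0.5115 0.2109 0.042 ] [0.511  0.2108 0.042 ]
roll top [242.05 228.7 ] [242.08 228.75] [18.83333333 18.16666667] [0.5038 0.2094 0.042 ] [0.5037 0.2093 0.042 ]
[('open', array([ 0.6144, -0.0167,  0.052 ]), array([ 0.6101, -0.0152,  0.052 ])), ('head', array([ 0.4373, -0.2331,  0.094 ]), array([ 0.4334, -0.2319,  0.094 ])), ('roll', array([0.5094, 0.2087, 0.042 ]), array([0.5035, 0.2083, 0.042 ]))]
[0.6561 0.0525 0.052 ]
[ 0.6771 -0.0616  0.052 ]
[ 0.5606 -0.0831  0.052 ]
[0.5388 0.0308 0.052 ]
```

{"op": "step_arm", "data": {
  "steps": [
    [-48.2, -62.8, 0, -0.28, 0],
    [-48.2, -62.8, 0, -0.28, 0],
    [-48.2, -62.8, 0, -0.28, 0],
    [-48.2, -62.8, 0, -0.28, 0],
    [-48.2, -62.8, 0, -0.28, 0],
    [-48.2, -62.8, 0, -0.28, 0],
    [-48.2, -62.8, 0, -0.28, 0],
    [-48.2, -62.8, 0, -0.28, 0],
    [-48.2, -62.8, 0, -0.28, 0],
    [-48.2, -62.8, 0, -0.28, 0],
    [-48.2, -62.8, 0, -0.28, 0],
    [-48.2, -62.8, 0, -0.28, 0],
    [-48.2, -62.8, 0, -0.28, 0],
    [-48.2, -62.8, 0, -0.28, 0],
    [-48.2, -62.8, 8, -0.28, 0],
    [-48.2, -62.8, 8, -0.28, 0.3],
    [-48.2, -62.8, 8, -0.28, 0.3]
  ],
  "grip_force": 30
}}

```text
t: 3.42
eef_pos: [0.4334, -0.2311, 0.1504]
ee_rot: [-0.0, -3.139, -0.003]
contact_force: [-0.1, 0.4, 0.3]
grip_width: 0.06
grasp_force: 0.0
```

```bash
python3 - <<'E'
from h import *
s=env.sense();print(s["t"],s["eef_pos"],Rn.from_rotvec(s["ee_rot"]).as_matrix().round(3).tolist(),s["qpos"].round(2) if hasattr(s["qpos"],'round') else s["qpos"],s["contact_force"],s["grip_width"])
a=env.read_camera("scene");b=env.read_camera("top")
cv2.imwrite("pics/s1.png",a);cv2.imwrite("pics/t1.png",b)
c=lambda im,x,y:cv2.resize(im[y:y+60,x:x+80],None,fx=5,fy=5,interpolation=cv2.INTER_CUBIC)
cv2.imwrite("pics/c1.png",np.hstack([c(a,300,100),c(b,345,215)]))
E
```

```text
3.425 [ 0.43344493 -0.23108124  0.15035178] [[-1.0, 0.0, -0.002], [0.0, 1.0, 0.002], [0.002, 0.002, -1.0]] [-0.64  0.29 -0.38  0.9   0.   -0.64] [-0.11128349  0.44835851  0.27586072] 0.05999081588542033
```

View pics/c1.png

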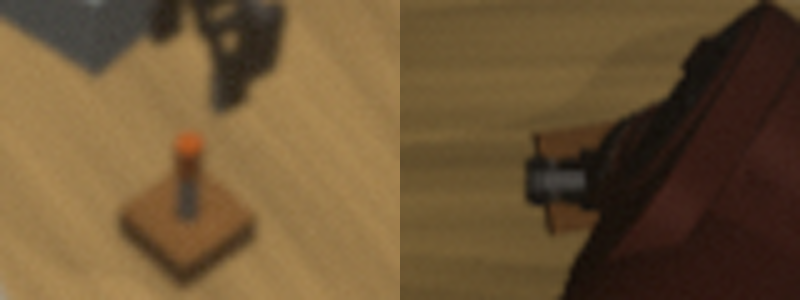

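{"op": "step_arm", "data": {
  "steps": [
    [0, 0, 3, 0, 0.3],
    [0, 0, 6, 0, 0.3],
    [0, 0, 9, 0, 0.3],
    [0, 0, 9, 0, 0.3],
    [0, 0, 9, 0, 0.6],
    [0, 0, 9, 0, 1],
    [0, 0, 9, 0, 1],
    [0, 0, 9, 0, 1],
    [0, 0, 9, 0, 1]
  ],
  "grip_force": 60
}}

```text
t: 4.65
eef_pos: [0.4356, -0.2331, 0.0627]
ee_rot: [0.001, 3.139, -0.002]
contact_force: [-0.5, 0.5, 7.4]
grip_width: 0.0163
grasp_force: 58.3
```

{"op": "step_arm", "data": {
  "steps": [
    [0, 0, -3, 0, 1],
    [0, 0, -8, 0, 1],
    [0, 0, -13, 0, 1],
    [-5, 5, -13, 0, 1],
    [-9, 10, -13, 0, 1],
    [-13, 15, -13, 0, 1],
    [-17.5, 21.8, -13, 0, 1],
    [-17.5, 21.8, -13, 0, 1],
    [-17.5, 21.8, -10, 0, 1],
    [-17.5, 21.8, -8, 0, 1],
    [-17.5, 21.8, -8, 0, 1],
    [-17.5, 21.8, -8, 0, 1]
  ]
}}

```text
t: 6.15
eef_pos: [0.6103, -0.0148, 0.1425]
ee_rot: [0.001, 3.14, -0.0]
contact_force: [0.3, -0.2, -0.9]
grip_width: 0.0161
grasp_force: 58.7
```

```bash
python3 - <<'E'
from h import *
s=env.sense();p=np.array(s["eef_pos"]);print(s["t"],p,s["contact_force"],s["grip_width"])
a=env.read_camera("scene");b=env.read_camera("top")
cv2.imwrite("pics/s2.png",a);cv2.imwrite("pics/t2.png",b)
c=lambda im,x,y:cv2.resize(im[y:y+60,x:x+80],None,fx=5,fy=5,interpolation=cv2.INTER_CUBIC)
cv2.imwrite("pics/c2.png",np.hstack([c(a,290,175),c(b,275,165)]))
f=p-[0,0,.0527]
for k in("scene","top"):print(k,proj(k,f),proj(k,p),proj(k,f+[0,0,.056]))
E
```

```text
6.15 [ 0.6102735  -0.01484984  0.14251626] [ 0.28840368 -0.23134294 -0.87510734] 0.01606857958548474
scene [329.14075002 205.8463055 ] [329.0934619  195.79903727] [329.0903707  195.14225221]
top [313.84326297 192.13787633] [313.7789708  190.05232247] [313.77479021 189.91670968]
```

View pics/c2.png

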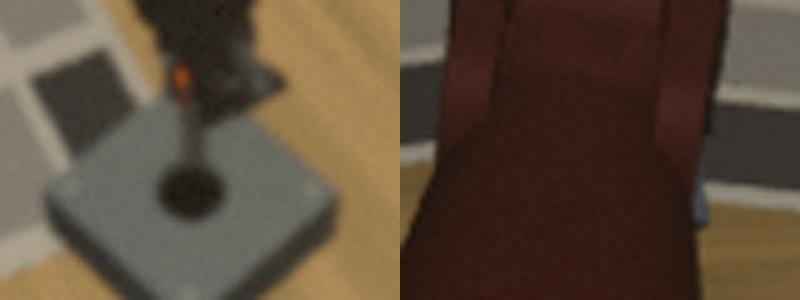

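{"op": "step_arm", "data": {
  "steps": [
    [0, 0, 2, 0, 1],
    [0, 0, 4, 0, 1],
    [0, 0, 4.6, 0, 1],
    [0, 0, 4.6, 0, 1],
    [0, 0, 4.6, 0, 1]
  ]
}}

```text
t: 6.88
eef_pos: [0.6104, -0.0148, 0.0963]
ee_rot: [0.001, 3.14, -0.0]
contact_force: [0.0, 0.5, -1.1]
grip_width: 0.0163
grasp_force: 58.7
```

```bash
cat > q.py <<'E'
from h import *
s=env.sense();print(round(s["t"],2),np.round(s["eef_pos"],4),"F",np.round(s["contact_force"],2),"M",np.round(s["ft_torque"],3),s["grip_width"])
E
python3 q.py;python3 q.py
```

```text
6.88 [ 0.6104 -0.0148  0.0963] F [ 0.    0.53 -1.09] M [-0.026 -0.014  0.021] 0.016254171636250387
6.88 [ 0.6104 -0.0148  0.0963] F [ 0.    0.53 -1.09] M [-0.026 -0.014  0.021] 0.016254171636250387
```

{"op": "step_arm", "data": {
  "steps": [
    [0, 0, 0.3, 0, 1],
    [0, 0, 0.5, 0, 1],
    [0, 0, 0.6, 0, 1],
    [0, 0, 0.6, 0, 1]
  ]
}}

```text
t: 7.38
eef_pos: [0.6099, -0.0147, 0.0895]
ee_rot: [0.001, 3.141, -0.0]
contact_force: [0.4, 0.6, 1.7]
grip_width: 0.0164
grasp_force: 58.8
```

```bash
python3 q.py
```

```text
7.38 [ 0.6099 -0.0147  0.0895] F [0.44 0.65 1.66] M [-0.021 -0.006  0.001] 0.016435374311712478
```

{"op": "step_arm", "data": {
  "steps": [
    [0, 0, 0.1, 0, 1],
    [0, 0, 0.2, 0, 1],
    [0, 0, 0.2, 0, 1]
  ]
}}

```text
t: 7.75
eef_pos: [0.6099, -0.0147, 0.0874]
ee_rot: [0.001, 3.141, -0.0]
contact_force: [-0.1, 1.5, 3.2]
grip_width: 0.0165
grasp_force: 58.9
```

```bash
python3 q.py
```

```text
7.75 [ 0.6099 -0.0147  0.0874] F [-0.1   1.46  3.18] M [ 0.03  -0.002  0.001] 0.01645783505867374
```

```bash
cat > avg.py <<'E'
from h import *
L=[]
for i in range(8):
    env.read_camera("top");s=env.sense();L.append(np.r_[s["contact_force"],s["ft_torque"]])
L=np.array(L);m=L.mean(0);print(np.round(s["eef_pos"],4),"F",m[:3].round(2),"M",m[3:].round(4),"sd",L.std(0).round(3))
E
python3 avg.py
```

```text
[ 0.6098 -0.0147  0.0874] F [0.13 0.2  4.5 ] M [-0.0212 -0.0419 -0.0036] sd [0.601 0.616 0.787 0.012 0.023 0.028]
```

{"op": "step_arm", "data": {
  "steps": [
    [0, 0, -0.4, 0, 1],
    [0, 0, -0.5, 0, 1],
    [0, 0, -0.5, 0, 1]
  ]
}}

```text
t: 8.52
eef_pos: [0.6093, -0.0146, 0.092]
ee_rot: [-0.001, -3.141, -0.0]
contact_force: [-0.4, 0.2, -1.7]
grip_width: 0.0166
grasp_force: 58.8
```

```bash
python3 avg.py
```

```text
[ 0.6097 -0.0147  0.0922] F [-0.04 -0.03 -0.9 ] M [ 0.0057 -0.0025 -0.0037] sd [0.406 0.379 0.42  0.027 0.026 0.026]
```

{"op": "step_arm", "data": {
  "steps": [
    [0.2, 0.25, 0, 0, 1],
    [0.2, 0.25, 0, 0, 1],
    [0.2, 0.25, 0.3, 0, 1],
    [0.2, 0.25, 0.5, 0, 1],
    [0.2, 0.25, 0.5, 0, 1]
  ]
}}

```text
t: 9.55
eef_pos: [0.608, -0.0122, 0.0875]
ee_rot: [0.001, 3.141, 0.0]
contact_force: [0.0, 0.6, 4.1]
grip_width: 0.0163
grasp_force: 59.1
```

```bash
python3 avg.py
```

```text
[ 0.6079 -0.0122  0.0874] F [-0.15  0.99  4.24] M [ 0.2182 -0.0018  0.0188] sd [0.636 0.589 0.531 0.039 0.056 0.014]
```

{"op": "step_arm", "data": {
  "steps": [
    [0, 0, -0.5, 0, 1],
    [0.42, 0.16, -0.5, 0, 1],
    [0.42, 0.16, -0.5, 0, 1],
    [0.42, 0.16, -0.2, 0, 1],
    [0.42, 0.16, 0, 0, 1],
    [0.42, 0.16, 0, 0, 1]
  ]
}}

```text
t: 10.7
eef_pos: [0.6036, -0.0106, 0.0873]
ee_rot: [-0.001, -3.142, -0.0]
contact_force: [-0.5, 0.2, 4.6]
grip_width: 0.0164
grasp_force: 59.2
```

{"op": "step_arm", "data": {
  "steps": [
    [0, 0, -0.5, 0, 1],
    [-0.265, 0.05, -0.5, 0, 1],
    [-0.265, 0.05, -0.5, 0, 1],
    [-0.265, 0.05, -0.2, 0, 1],
    [-0.265, 0.05, 0, 0, 1],
    [-0.265, 0.05, 0, 0, 1]
  ]
}}

```text
t: 11.45
eef_pos: [0.6064, -0.0101, 0.0874]
ee_rot: [0.001, 3.141, -0.0]
contact_force: [-0.8, 0.6, 4.2]
grip_width: 0.0162
grasp_force: 59.2
```

{"op": "step_arm", "data": {
  "steps": [
    [0, 0, -0.5, 0, 1],
    [-0.265, 0.05, -0.5, 0, 1],
    [-0.265, 0.05, -0.5, 0, 1],
    [-0.265, 0.05, -0.2, 0, 1],
    [-0.265, 0.05, 0, 0, 1],
    [-0.265, 0.05, 0, 0, 1]
  ]
}}

```text
t: 12.2
eef_pos: [0.6089, -0.0096, 0.0874]
ee_rot: [0.001, 3.141, 0.0]
contact_force: [-0.3, -0.6, 3.8]
grip_width: 0.0161
grasp_force: 59.2
```

{"op": "step_arm", "data": {
  "steps": [
    [0, 0, -0.5, 0, 1],
    [-0.265, 0.05, -0.5, 0, 1],
    [-0.265, 0.05, -0.5, 0, 1],
    [-0.265, 0.05, -0.2, 0, 1],
    [-0.265, 0.05, 0, 0, 1],
    [-0.265, 0.05, 0, 0, 1]
  ]
}}

```text
t: 12.95
eef_pos: [0.6116, -0.0091, 0.0874]
ee_rot: [0.001, 3.141, -0.0]
contact_force: [-0.4, -0.1, 4.9]
grip_width: 0.0164
grasp_force: 59.2
```

{"op": "step_arm", "data": {
  "steps": [
    [0, 0, -0.5, 0, 1],
    [-0.265, 0.05, -0.5, 0, 1],
    [-0.265, 0.05, -0.5, 0, 1],
    [-0.265, 0.05, -0.2, 0, 1],
    [-0.265, 0.05, 0, 0, 1],
    [-0.265, 0.05, 0, 0, 1]
  ]
}}

```text
t: 13.7
eef_pos: [0.6143, -0.0086, 0.0874]
ee_rot: [0.001, 3.141, -0.0]
contact_force: [-0.0, 1.0, 5.4]
grip_width: 0.0159
grasp_force: 59.2
```

{"op": "step_arm", "data": {
  "steps": [
    [0, 0, -0.5, 0, 1],
    [-0.05, -0.265, -0.5, 0, 1],
    [-0.05, -0.265, -0.5, 0, 1],
    [-0.05, -0.265, -0.2, 0, 1],
    [-0.05, -0.265, 0, 0, 1],
    [-0.05, -0.265, 0, 0, 1]
  ]
}}

```text
t: 14.45
eef_pos: [0.6147, -0.0113, 0.0874]
ee_rot: [0.001, 3.141, -0.0]
contact_force: [-0.1, -0.9, 4.7]
grip_width: 0.0164
grasp_force: 59.2
```

{"op": "step_arm", "data": {
  "steps": [
    [0, 0, -0.5, 0, 1],
    [0.265, -0.05, -0.5, 0, 1],
    [0.265, -0.05, -0.5, 0, 1],
    [0.265, -0.05, -0.2, 0, 1],
    [0.265, -0.05, 0, 0, 1],
    [0.265, -0.05, 0, 0, 1]
  ]
}}

```text
t: 15.2
eef_pos: [0.612, -0.0117, 0.0873]
ee_rot: [0.001, 3.142, 0.0]
contact_force: [-0.3, 0.9, 4.6]
grip_width: 0.0164
grasp_force: 59.1
```

{"op": "step_arm", "data": {
  "steps": [
    [0, 0, -0.5, 0, 1],
    [0.265, -0.05, -0.5, 0, 1],
    [0.265, -0.05, -0.5, 0, 1],
    [0.265, -0.05, -0.2, 0, 1],
    [0.265, -0.05, 0, 0, 1],
    [0.265, -0.05, 0, 0, 1]
  ]
}}

```text
t: 15.95
eef_pos: [0.6094, -0.0123, 0.0873]
ee_rot: [0.001, 3.141, -0.0]
contact_force: [-0.8, 0.2, 4.0]
grip_width: 0.0166
grasp_force: 59.1
```

{"op": "step_arm", "data": {
  "steps": [
    [0, 0, -0.5, 0, 1],
    [0.265, -0.05, -0.5, 0, 1],
    [0.265, -0.05, -0.5, 0, 1],
    [0.265, -0.05, -0.2, 0, 1],
    [0.265, -0.05, 0, 0, 1],
    [0.265, -0.05, 0, 0, 1]
  ]
}}

```text
t: 16.7
eef_pos: [0.6068, -0.0127, 0.0873]
ee_rot: [0.001, 3.141, 0.0]
contact_force: [-0.4, 0.5, 4.6]
grip_width: 0.0165
grasp_force: 59.1
```

{"op": "step_arm", "data": {
  "steps": [
    [0, 0, -0.5, 0, 1],
    [0.265, -0.05, -0.5, 0, 1],
    [0.265, -0.05, -0.5, 0, 1],
    [0.265, -0.05, -0.2, 0, 1],
    [0.265, -0.05, 0, 0, 1],
    [0.265, -0.05, 0, 0, 1]
  ]
}}

```text
t: 17.45
eef_pos: [0.6041, -0.0132, 0.0874]
ee_rot: [0.001, 3.141, -0.0]
contact_force: [-0.5, 0.2, 3.6]
grip_width: 0.0163
grasp_force: 59.1
```

{"op": "step_arm", "data": {
  "steps": [
    [0, 0, -0.5, 0, 1],
    [-0.05, -0.265, -0.5, 0, 1],
    [-0.05, -0.265, -0.5, 0, 1],
    [-0.05, -0.265, -0.2, 0, 1],
    [-0.05, -0.265, 0, 0, 1],
    [-0.05, -0.265, 0, 0, 1]
  ]
}}

```text
t: 18.2
eef_pos: [0.6047, -0.016, 0.0874]
ee_rot: [0.001, 3.141, -0.0]
contact_force: [-0.6, -0.4, 4.0]
grip_width: 0.0166
grasp_force: 59.1
```

{"op": "step_arm", "data": {
  "steps": [
    [0, 0, -0.5, 0, 1],
    [-0.265, 0.05, -0.5, 0, 1],
    [-0.265, 0.05, -0.5, 0, 1],
    [-0.265, 0.05, -0.2, 0, 1],
    [-0.265, 0.05, 0, 0, 1],
    [-0.265, 0.05, 0, 0, 1]
  ]
}}

```text
t: 18.95
eef_pos: [0.6073, -0.0153, 0.0874]
ee_rot: [0.001, 3.141, 0.0]
contact_force: [-0.1, 1.0, 4.6]
grip_width: 0.0162
grasp_force: 59.1
```

{"op": "step_arm", "data": {
  "steps": [
    [0, 0, -0.5, 0, 1],
    [-0.53, 0.1, -0.5, 0, 1],
    [-0.53, 0.1, -0.5, 0, 1],
    [-0.53, 0.1, -0.2, 0, 1],
    [-0.53, 0.1, 0, 0, 1],
    [-0.53, 0.1, 0, 0, 1]
  ]
}}

```text
t: 19.7
eef_pos: [0.6127, -0.0144, 0.0874]
ee_rot: [0.001, 3.141, 0.0]
contact_force: [-0.2, 0.0, 4.0]
grip_width: 0.0164
grasp_force: 59.1
```

{"op": "step_arm", "data": {
  "steps": [
    [0, 0, -0.5, 0, 1],
    [-0.265, 0.05, -0.5, 0, 1],
    [-0.265, 0.05, -0.5, 0, 1],
    [-0.265, 0.05, -0.2, 0, 1],
    [-0.265, 0.05, 0, 0, 1],
    [-0.265, 0.05, 0, 0, 1]
  ]
}}

```text
t: 20.45
eef_pos: [0.6152, -0.0139, 0.0874]
ee_rot: [0.001, 3.141, 0.0]
contact_force: [0.4, -0.5, 4.1]
grip_width: 0.0164
grasp_force: 59.1
```

{"op": "step_arm", "data": {
  "steps": [
    [0, 0, -0.5, 0, 1],
    [-0.05, -0.265, -0.5, 0, 1],
    [-0.05, -0.265, -0.5, 0, 1],
    [-0.05, -0.265, -0.2, 0, 1],
    [-0.05, -0.265, 0, 0, 1],
    [-0.05, -0.265, 0, 0, 1]
  ]
}}

```text
t: 21.2
eef_pos: [0.6158, -0.0166, 0.0874]
ee_rot: [0.001, 3.141, -0.0]
contact_force: [-0.2, -0.7, 3.3]
grip_width: 0.0164
grasp_force: 59.1
```

{"op": "step_arm", "data": {
  "steps": [
    [0, 0, -0.5, 0, 1],
    [0.265, -0.05, -0.5, 0, 1],
    [0.265, -0.05, -0.5, 0, 1],
    [0.265, -0.05, -0.2, 0, 1],
    [0.265, -0.05, 0, 0, 1],
    [0.265, -0.05, 0, 0, 1]
  ]
}}

```text
t: 21.95
eef_pos: [0.6131, -0.017, 0.0873]
ee_rot: [0.001, 3.141, 0.0]
contact_force: [-0.6, 0.6, 3.8]
grip_width: 0.0163
grasp_force: 59.1
```

{"op": "step_arm", "data": {
  "steps": [
    [0, 0, -0.5, 0, 1],
    [0.265, -0.05, -0.5, 0, 1],
    [0.265, -0.05, -0.5, 0, 1],
    [0.265, -0.05, -0.2, 0, 1],
    [0.265, -0.05, 0, 0, 1],
    [0.265, -0.05, 0, 0, 1]
  ]
}}

```text
t: 22.7
eef_pos: [0.6105, -0.0176, 0.0873]
ee_rot: [0.001, 3.141, -0.0]
contact_force: [-0.3, -0.6, 4.0]
grip_width: 0.0163
grasp_force: 59.1
```

{"op": "step_arm", "data": {
  "steps": [
    [0, 0, -0.5, 0, 1],
    [0.265, -0.05, -0.5, 0, 1],
    [0.265, -0.05, -0.5, 0, 1],
    [0.265, -0.05, -0.2, 0, 1],
    [0.265, -0.05, 0, 0, 1],
    [0.265, -0.05, 0, 0, 1]
  ]
}}

```text
t: 23.45
eef_pos: [0.6078, -0.018, 0.0873]
ee_rot: [0.001, 3.141, -0.0]
contact_force: [-0.7, 0.7, 4.3]
grip_width: 0.0165
grasp_force: 59.1
```

{"op": "step_arm", "data": {
  "steps": [
    [0, 0, -0.5, 0, 1],
    [0.265, -0.05, -0.5, 0, 1],
    [0.265, -0.05, -0.5, 0, 1],
    [0.265, -0.05, -0.2, 0, 1],
    [0.265, -0.05, 0, 0, 1],
    [0.265, -0.05, 0, 0, 1]
  ]
}}

```text
t: 24.2
eef_pos: [0.6051, -0.0186, 0.0873]
ee_rot: [0.001, 3.141, -0.0]
contact_force: [-1.2, -0.1, 4.5]
grip_width: 0.0163
grasp_force: 59.1
```

{"op": "step_arm", "data": {
  "steps": [
    [0, 0, -0.5, 0, 1],
    [-0.05, -0.265, -0.5, 0, 1],
    [-0.05, -0.265, -0.5, 0, 1],
    [-0.05, -0.265, -0.2, 0, 1],
    [-0.05, -0.265, 0, 0, 1],
    [-0.05, -0.265, 0, 0, 1]
  ]
}}

```text
t: 24.95
eef_pos: [0.6057, -0.0212, 0.0874]
ee_rot: [0.001, 3.141, -0.0]
contact_force: [-0.5, -0.2, 3.8]
grip_width: 0.0165
grasp_force: 59.1
```

{"op": "step_arm", "data": {
  "steps": [
    [0, 0, -0.5, 0, 1],
    [-0.265, 0.05, -0.5, 0, 1],
    [-0.265, 0.05, -0.5, 0, 1],
    [-0.265, 0.05, -0.2, 0, 1],
    [-0.265, 0.05, 0, 0, 1],
    [-0.265, 0.05, 0, 0, 1]
  ]
}}

```text
t: 25.7
eef_pos: [0.6082, -0.021, 0.0872]
ee_rot: [-0.002, -3.141, 0.001]
contact_force: [-0.3, -2.1, 2.1]
grip_width: 0.0164
grasp_force: 59.0
```

{"op": "step_arm", "data": {
  "steps": [
    [0, 0, -0.5, 0, 1],
    [-0.265, 0.05, -0.5, 0, 1],
    [-0.265, 0.05, -0.5, 0, 1],
    [-0.265, 0.05, -0.2, 0, 1],
    [-0.265, 0.05, 0, 0, 1],
    [-0.265, 0.05, 0, 0, 1]
  ]
}}

```text
t: 26.45
eef_pos: [0.611, -0.0201, 0.0874]
ee_rot: [0.001, 3.141, 0.0]
contact_force: [-0.6, -0.5, 3.2]
grip_width: 0.0166
grasp_force: 59.3
```

{"op": "step_arm", "data": {
  "steps": [
    [0, 0, -0.5, 0, 1],
    [-0.265, 0.05, -0.5, 0, 1],
    [-0.265, 0.05, -0.5, 0, 1],
    [-0.265, 0.05, -0.2, 0, 1],
    [-0.265, 0.05, 0, 0, 1],
    [-0.265, 0.05, 0, 0, 1]
  ]
}}

```text
t: 27.2
eef_pos: [0.6136, -0.0197, 0.0874]
ee_rot: [0.001, 3.141, -0.0]
contact_force: [-0.8, 0.9, 4.5]
grip_width: 0.0167
grasp_force: 59.1
```

{"op": "step_arm", "data": {
  "steps": [
    [0, 0, -0.5, 0, 1],
    [-0.265, 0.05, -0.5, 0, 1],
    [-0.265, 0.05, -0.5, 0, 1],
    [-0.265, 0.05, -0.2, 0, 1],
    [-0.265, 0.05, 0, 0, 1],
    [-0.265, 0.05, 0, 0, 1]
  ]
}}

```text
t: 27.95
eef_pos: [0.6163, -0.0192, 0.0874]
ee_rot: [0.001, 3.141, 0.0]
contact_force: [-0.1, 1.0, 3.9]
grip_width: 0.0164
grasp_force: 59.1
```

```bash
python3 - <<'E'
from h import *
s=env.sense();p=np.array(s["eef_pos"])
a=env.read_camera("scene")
cv2.imwrite("pics/c3.png",cv2.resize(a[170:240,285:370],None,fx=8,fy=8,interpolation=cv2.INTER_CUBIC))
q=[proj("scene",p+[0,0,-.0384+d]) for d in(.003,.02)]
print(p,[(v-[285,170])*8+3.5 for v in q], [(proj("scene",[.61,-.015,.052])-[285,170])*8+3.5])
E
```

```text
[ 0.61628073 -0.01918187  0.087398  ] [array([336.08480485, 343.30754528]), array([335.71111111, 319.46143359])] [array([357.29286722, 343.45905198])]
```

View pics/c3.png

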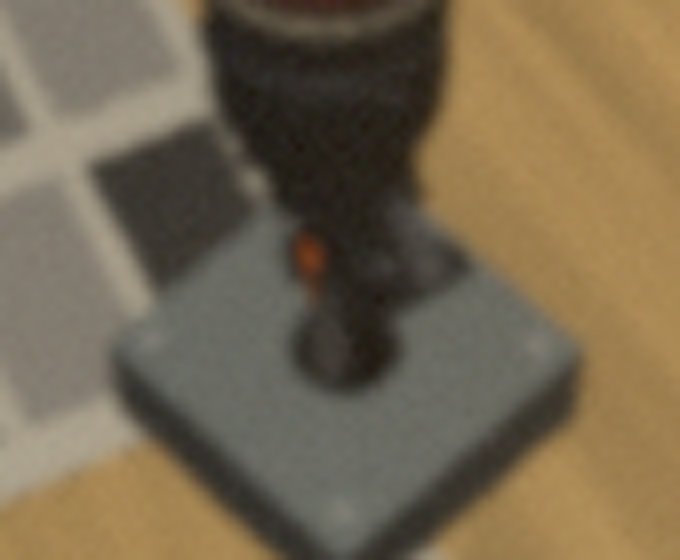

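{"op": "step_arm", "data": {
  "steps": [
    [0, 0, -0.5, 0, 1],
    [0.8, -0.3, -0.5, 0, 1],
    [0.8, -0.3, -0.5, 0, 1],
    [0.8, -0.3, -0.2, 0, 1],
    [0.8, -0.3, 0, 0, 1],
    [0.8, -0.3, 0, 0, 1]
  ]
}}

```text
t: 28.75
eef_pos: [0.608, -0.0221, 0.0869]
ee_rot: [-0.001, -3.141, -0.0]
contact_force: [-0.7, 1.0, -0.6]
grip_width: 0.0163
grasp_force: 59.0
```

```bash
python3 avg.py
```

```text
[ 0.6082 -0.0222  0.0874] F [ 0.08  0.   -0.64] M [-0.     -0.0037  0.0087] sd [0.442 0.293 0.505 0.047 0.034 0.027]
```

{"op": "step_arm", "data": {
  "steps": [
    [0, 0, 0.2, 0, 1],
    [0, 0, 0.4, 0, 1],
    [0, 0, 0.6, 0, 1],
    [0, 0, 0.6, 0, 1]
  ]
}}

```text
t: 29.65
eef_pos: [0.6079, -0.0222, 0.081]
ee_rot: [-0.001, -3.141, -0.0]
contact_force: [0.6, 0.3, -0.9]
grip_width: 0.0163
grasp_force: 59.0
```

```bash
python3 avg.py
```

```text
[ 0.6082 -0.0222  0.0813] F [-0.15 -0.16 -0.99] M [-0.021  -0.0093 -0.0005] sd [0.703 0.781 0.338 0.011 0.027 0.025]
```

{"op": "step_arm", "data": {
  "steps": [
    [0, 0, 0.3, 0, 1],
    [0, 0, 0.6, 0, 1],
    [0, 0, 0.9, 0, 1],
    [0, 0, 1.05, 0, 1],
    [0, 0, 1.15, 0, 1],
    [0, 0, 1.15, 0, 1]
  ]
}}

```text
t: 30.8
eef_pos: [0.6081, -0.0222, 0.0698]
ee_rot: [-0.001, -3.142, -0.0]
contact_force: [0.4, -1.1, -1.6]
grip_width: 0.0161
grasp_force: 59.0
```

```bash
python3 avg.py
```

```text
[ 0.6082 -0.0222  0.0698] F [ 0.06  0.06 -0.64] M [ 0.0075 -0.0102 -0.0021] sd [0.457 0.409 0.411 0.034 0.041 0.035]
```

{"op": "step_arm", "data": {
  "steps": [
    [0, 0, 0, 0, 0.9],
    [0, 0, 0, 0, 0.7],
    [0, 0, 0, 0, 0.5],
    [0, 0, 0, 0, 0.5],
    [0, 0, 0, 0, 0.5],
    [0, 0, -3, 0, 0.5],
    [0, 0, -8, 0, 0.5],
    [0, 0, -13, 0, 0.2],
    [2, 4.6, -13, 0, 0],
    [4, 9.2, -13, 0, 0],
    [6, 13.8, -13, 0, 0],
    [8, 18.4, -13, 0, 0],
    [10.4, 23.2, -13, 0, 0],
    [10.4, 23.2, -13, 0, 0],
    [10.4, 23.2, -8, 0, 0],
    [10.4, 23.2, -4, 0, 0],
    [10.4, 23.2, -4, 0, 0],
    [10.4, 23.2, -4, 0, 0]
  ],
  "grip_force": 25
}}

```text
t: 33.45
eef_pos: [0.5054, 0.2097, 0.1112]
ee_rot: [0.002, 3.14, 0.0]
contact_force: [0.3, -0.2, 0.2]
grip_width: 0.0855
grasp_force: 0.0
```

```bash
python3 - <<'E'
from h import *
s=env.sense();print(s["t"],s["eef_pos"],s["contact_force"])
a=env.read_camera("scene");b=env.read_camera("top")
c=lambda im,x,y:cv2.resize(im[y:y+60,x:x+80],None,fx=5,fy=5,interpolation=cv2.INTER_CUBIC)
cv2.imwrite("pics/c4.png",np.vstack([np.hstack([c(a,290,170),c(a,365,215)]),np.hstack([c(b,275,165),c(b,200,200)])]))
f=[.6082,-.0222,.1]
print([(k,proj(k,f)) for k in("scene","top")])
E
```

```text
33.45 [0.50543833 0.20968041 0.11120803] [ 0.25942567 -0.15823109  0.15114661]
[('scene', array([328.30498287, 201.69314189])), ('top', array([316.27161512, 192.4027666 ]))]
```

View pics/c4.png

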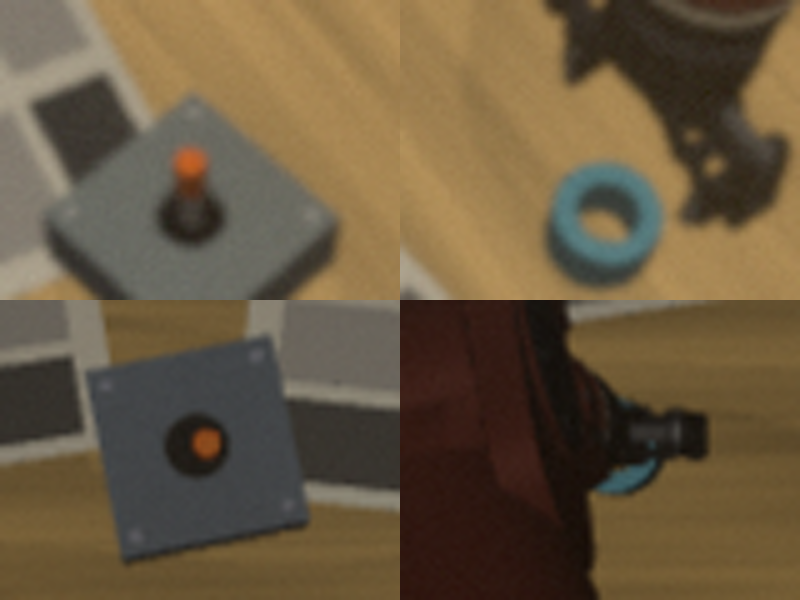

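{"op": "step_arm", "data": {
  "steps": [
    [0, 0, 4, 0, 0],
    [0, 0, 7, 0, 0],
    [0, 0, 9, 0, 0],
    [0, 0, 10.5, 0, 0],
    [0, 0, 10.5, 0, 0],
    [0, 0, 10.5, 0, 0.15],
    [0, 0, 10.5, 0, 0.25],
    [0, 0, 10.5, 0, 0.35],
    [0, 0, 10.5, 0, 0.6],
    [0, 0, 10.5, 0, 0.6],
    [0, 0, 10.5, 0, 0.6]
  ],
  "grip_force": 35
}}

```text
t: 34.92
eef_pos: [0.505, 0.2101, 0.0059]
ee_rot: [0.001, 3.14, 0.001]
contact_force: [-0.6, -1.4, 6.8]
grip_width: 0.0588
grasp_force: 36.7
```

{"op": "step_arm", "data": {
  "steps": [
    [0, 0, -2, 0, 0.6],
    [0, 0, -6, 0, 0.6],
    [0, 0, -10, 0, 0.6],
    [0, 0, -13, 0, 0.6],
    [-2, -4.6, -13, 0, 0.6],
    [-4, -9.2, -13, 0, 0.6],
    [-6, -13.8, -13, 0, 0.6],
    [-8.3, -18.6, -13, 0, 0.6],
    [-10.3, -23.2, -13, 0, 0.6],
    [-10.3, -23.2, -13, 0, 0.6],
    [-10.3, -23.2, -13, 0, 0.6],
    [-10.3, -23.2, -13, 0, 0.6]
  ]
}}

```text
t: 36.42
eef_pos: [0.6066, -0.021, 0.1349]
ee_rot: [0.001, -3.141, -0.0]
contact_force: [0.1, 0.1, -2.0]
grip_width: 0.0585
grasp_force: 38.5
```

```bash
python3 - <<'E'
from h import *
s=env.sense();print(s["t"],s["eef_pos"],s["contact_force"],s["grip_width"])
a=env.read_camera("scene")
cv2.imwrite("pics/c5.png",cv2.resize(a[160:240,280:380],None,fx=7,fy=7,interpolation=cv2.INTER_CUBIC))
E
```

```text
36.425 [ 0.60661329 -0.02102041  0.13490639] [ 0.08328478  0.07731432 -1.97657605] 0.058473394392076244
```

View pics/c5.png

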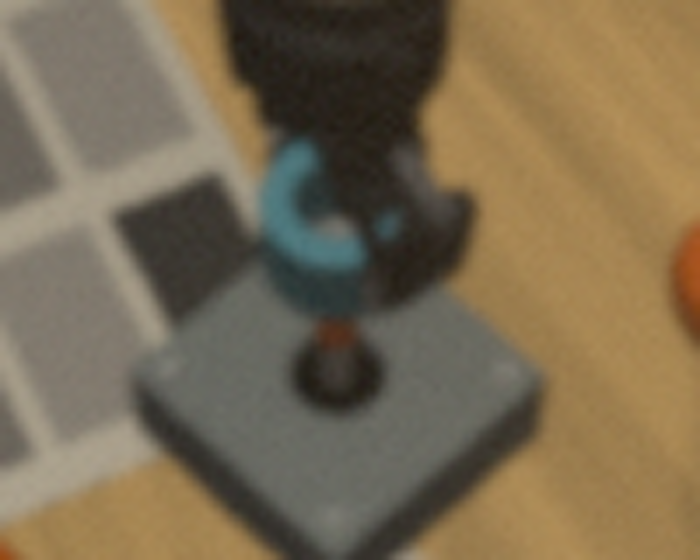

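{"op": "step_arm", "data": {
  "steps": [
    [0, 0, 1, 0, 0.6],
    [0, 0, 2, 0, 0.6],
    [0, 0, 3, 0, 0.6],
    [0, 0, 4, 0, 0.6],
    [0, 0, 5, 0, 0.6],
    [0, 0, 5, 0, 0.6]
  ]
}}

```text
t: 37.22
eef_pos: [0.6065, -0.0221, 0.0838]
ee_rot: [-0.001, -3.14, -0.0]
contact_force: [-0.5, -0.7, -2.0]
grip_width: 0.059
grasp_force: 38.6
```

{"op": "step_arm", "data": {
  "steps": [
    [0, 0, 0.7, 0, 0.6],
    [0, 0, 1.4, 0, 0.6],
    [0, 0, 2, 0, 0.6],
    [0, 0, 2.4, 0, 0.6],
    [0, 0, 2.4, 0, 0.6],
    [0, 0, 2.4, 0, 0.6]
  ]
}}

```text
t: 37.98
eef_pos: [0.6073, -0.0222, 0.061]
ee_rot: [0.001, 3.141, -0.0]
contact_force: [-0.1, -0.2, -2.3]
grip_width: 0.0586
grasp_force: 38.6
```

{"op": "step_arm", "data": {
  "steps": [
    [0, 0, 0.1, 0, 0.6],
    [0, 0, 0.2, 0, 0.6],
    [0, 0, 0.25, 0, 0.6],
    [0, 0, 0.25, 0, 0.6],
    [0, 0, 0.25, 0, 0.6]
  ]
}}

```text
t: 38.6
eef_pos: [0.6072, -0.0222, 0.0583]
ee_rot: [0.001, 3.142, 0.0]
contact_force: [-0.5, 0.2, -1.6]
grip_width: 0.0589
grasp_force: 38.6
```

{"op": "step_arm", "data": {
  "steps": [
    [0, 0, 0.05, 0, 0.6],
    [0, 0, 0.1, 0, 0.6],
    [0, 0, 0.1, 0, 0.6]
  ]
}}

```text
t: 38.98
eef_pos: [0.6072, -0.0222, 0.0579]
ee_rot: [0.001, 3.141, -0.0]
contact_force: [-1.9, -0.1, 5.1]
grip_width: 0.0588
grasp_force: 39.2
```

Contact made; release, retreat and check.

{"op": "step_arm", "data": {
  "steps": [
    [0, 0, 0, 0, 0.28],
    [0, 0, 0, 0, 0.2],
    [0, 0, 0, 0, 0.1],
    [0, 0, 0, 0, 0],
    [0, 0, 0, 0, 0],
    [0, 0, 0, 0, 0],
    [0, 0, -2, 0, 0],
    [0, 0, -6, 0, 0],
    [0, 0, -11, 0, 0],
    [5, 4, -14, 0, 0],
    [10, 8, -14, 0, 0],
    [15, 12, -14, 0, 0],
    [20, 16, -14, 0, 0],
    [20, 16, -14, 0, 0]
  ]
}}

```text
t: 40.72
eef_pos: [0.4043, 0.1395, 0.1975]
ee_rot: [0.003, -3.141, -0.0]
contact_force: [0.8, -0.0, 0.6]
grip_width: 0.0856
grasp_force: 0.0
```

```bash
python3 - <<'E'
from h import *
s=env.sense();print(s["t"],s["eef_pos"],s["contact_force"])
a=env.read_camera("scene");b=env.read_camera("top")
c=lambda im,x,y:cv2.resize(im[y:y+60,x:x+80],None,fx=5,fy=5,interpolation=cv2.INTER_CUBIC)
cv2.imwrite("pics/c6.png",np.hstack([c(a,290,170),c(b,275,165)]))
E
```

```text
40.725 [0.4043397  0.13952765 0.19752365] [ 0.7750053  -0.0394471   0.56399345]
```

View pics/c6.png

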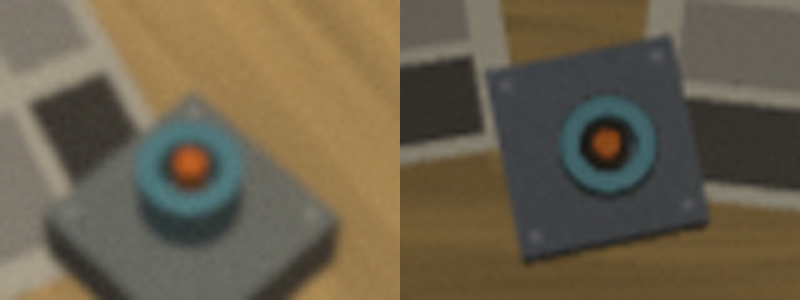

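The roll sits flat and centred around the post: the head is at (190,165) in the scene crop and (607,143) in the top crop.

```bash
python3 -c "
from station import env
print(env.hand_in())"
```

```text
the job is handed in; nothing more can be done
None
```

I seated the post in the hidden hole and set the blue roll down gently over it, where it looks flat and centred on the stand; I handed the job in at about 41 s, but the hand-in returned no verdict.

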